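# Close the dust booth and hold its spring gate open to the pointer

### The arm

A 7-joint arm with a two-finger parallel gripper is mounted at the origin on the work surface. World frame = base frame: x ahead of the robot, y to its left, z up, the work surface at z = 0. Lengths are in m, angles in rad, forces in N, time in s.
With the tool pointing down it reaches from about 0.425 to 0.975 m from the base axis. Payload 16.7 kg.
Tool frame: the origin (TCP) lies at the very end of the fingers, on their centre line; the grasp point (between the pads) lies manip.pinch_z behind it (manip.pinch_z is the distance from the TCP to the grasp point, in m); y points along the fingers, x is the direction in which the jaws open and shut, and the axes are right-handed (so a half turn about y gives the same grasp; the last joint's range is limited). The gripper opens to 85 mm and grips with 20 to 120 N. Pads are 22 mm wide; open, the fingers measure 114 mm over their backs; the gripper's body (76 mm by 85 mm) begins 54 mm behind the grasp point. The pads swing forward as they close: fully open they stand 13 mm farther back than shut.
Start: joints at [-1.421, 0.426, 0.074, 1.606, -0.034, 1.111, -0.067], TCP at [0.199, 0.645, 0.231] pointing down, gripper open.
Joint ranges: [-2.85, 2.85], [-0.5, 2.14], [-1.23, 1.37], [0.21, 2.46], [-1.02, 4.16], [0.16, 2.05], [-2.73, 2.73]. Speed limits (rad/s): [1.89, 1.89, 2.39, 2.39, 3.01, 3.01, 3.01].

### API

Orientations are given as a rotation vector (axis times angle).
In Python, from workcell import manip gives the robot as it stands.
- The arm moves only by the tool send_rows, never from a script. Its argument "rows" is a list of rows, each an object with "gripper": the opening in per cent of the stroke, from 0 (shut) to 100 (fully open); "delta_pos": the shift along the tool's x, y, z in m, a list of three; "yaw": the turn about the tool's y in degrees. A call has 1 to 10 rows; each row shifts and turns the commanded pose from where the row before left it, along the tool's axes as they then stand; what a row does not reach is not made up. A row lasts 1/12 s, in which the tool goes at most 41.7 mm and 7.16 degrees, less where a joint would pass 70% of its speed; a pose out of reach is approached as far as the arm can. A call with a gripper value outside its range is refused whole. The fingers move at their own pace and stop on an object; "force" is the grip in N (left out, the last holds). Time passes only in rows, so rows that do not move let the fingers close. It gives the time, the measured TCP pose, the force and the opening at its end, in the units of the state.
- manip.sense(): the state, without advancing time (a new reading comes with each control period).
- manip.grab_frame(name): name is "scene" or "top" or "wrist"; returns the picture (400x640x3 uint8, red, green, blue); there is no depth.
- manip.camera_model(name): a dict with "intrinsics" (3x3 intrinsics, pixels), "world_from_camera" (4x4, takes a point from camera to world coordinates). Camera axes: x right, y up, looking along -z (the intrinsics and any distortion apply to the point x, -y, -z); pixel columns grow to the right and rows downward; lengths in m; the calibration is good to about 2 mm. A picture is of the moment at which its call begins: read the wrist's pose just before it. camera_model takes no time and is no camera call; for the wrist camera it gives the pose at the moment of the call.
- manip.close_job(): hands the job in, once; it reports no verdict.
The state is a dict: "t": time; "joint_positions": joint angles; "joint_vel": joint speeds; "tau": joint torques, N m; "ee_pos": TCP position; "orientation": TCP orientation; "contact_force": force on the tool from outside, world axes, zero at the start; "torque": the same for the moment, N m; "opening": finger opening in m.
Only numpy, scipy, OpenCV 4.12 (cv2) and the standard library are available. Lean on these libraries where they do the work, as an engineer would, in place of code of your own. Each camera call takes 0.05 s, during which the arm holds its last target. There are 200 camera calls.

### The job

Clear the comb-sanding booth of dust: first slide its raised clear sash fully down onto the sill, and only then pull the spring-return gate slide of the duct beside it out by its knob until the knob's centre is level with the brass pointer on the wooden rail. The slide springs back if let go, so keep hold of the knob there: the program finishes while the gripper is still holding it at the pointer, with the sash still down. Leave the tub, the stack of blanks and the comb where they are.

Things in the scene. Friction and masses are not known exactly. Their poses are not given: they have to be found in the camera images.
- booth: Fixed plywood dust booth, 300 mm deep (x), 282 wide (y), 150 high, clear roof; wooden sash guides 200 mm high, 22 wide, at its front corners (y = +-130). Origin on the bench inside it, 120 mm behind its front boards. x points into the booth, y to its left, z up; sash and gate face its -x, roughly towards the robot.
- sash_handle (a point): Centre of the sash's dark wooden handle, an upright block on the middle of the sash's top rail: 24 mm thick (x), 70 wide (y), 50 tall, nothing close beside or above it. The sash is a clear panel 234 mm wide. With the sash down this point is 180 mm above the bench, 30 above the roof, at booth x = -116, y = 0. Axes as the booth's.
- sash (a joint): Height of the sash above its closed position, m: 0 = fully down on the sill, grows upward to 0.11. Friction (8 N, with a weight of 4 N) keeps it where it is left; about 4 N pushes it down, 12 N lifts it.
- gate_knob (a point): Dark upright round wooden knob, 24 mm diameter, 60 tall, on the front of the flat steel gate slide (74 mm wide, top 38 mm above the bench; collar of 34 mm round the knob's foot to 42 mm). This point is its centre, 72 mm above the bench. Shut, at booth x = -50, y = -250, 80 mm in front of the gate housing. Axes as the booth's; pulled out, it moves along booth -x.
- gate (a joint): How far the gate slide is pulled out, m: 0 = shut, grows along the booth's -x to 0.115. A spring draws it back shut: 4.5 N at 0, plus 0.9 N for each further 10 mm. The slide runs in an aluminium housing on the bench (booth x 30 to 190, y -310 to -190, top at 58 mm); on it stands the bend of the grey duct, 84 mm thick, centred at booth x = 110, y = -250, top at 147 mm.
- mark (a point): Tip of the fixed brass pointer, a 4 mm thick upright fin (top 50 mm above the bench) on a low wooden rail along the slide's right side (booth -y). This point: 48 mm above the bench, 42 mm to the right of the knob's line of travel. Axes as the booth's. The slide is at the mark when the knob's centre has the same booth x as this point, 45 to 85 mm out from shut.
- tub: Bystander: olive-green plastic tub full of wooden combs, 260 x 190 x 105 mm over all, left of the booth. Origin at the centre of its underside.
- blanks: Bystander: stack of four pale wooden blanks, 135 x 85 x 78 mm, right of the gate. Origin at the centre of its underside.
- comb: Bystander: a single flat wooden comb, 150 x 60 x 8 mm, lying in front of the booth. Origin at the centre of its underside.

How it is judged:
By the outcome, as a careful person would: the job done as asked, in the order asked, and still so for the second after the job is handed in, while the arm keeps its last pose, push and grip.
It also fails if it takes over 45 s, if anything falls off the work surface, if the arm or the gripper's body presses on something with over 40 N, if the wrist force passes 120 N, or if a joint passes its speed limit or range.

## Working session

There is one attempt and no reset: what is moved stays moved. The work goes in short steps, Python scripts to look and compute and a tool call to move; the robot and the scene stay as the last step left them, time stands still between calls to the robot, and variables do not carry over. Pictures are saved under pics/ and viewed, about 8 in all and at most 12, crops included, and the job is handed in when it is done.

Besides the shell and the picture viewer there is one more tool, called after "Call:" as a command line: name --argument value ..., lists and objects as JSON in quotes. send_rows: Moves the arm, as the interface text tells. Its arguments: {"type":"object","properties":{"rows":{"type":"array","items":{"type":"object","properties":{"gripper":{"type":"number"},"delta_pos":{"type":"array","items":{"type":"number"}},"yaw":{"type":"number"}}}},"force":{"type":"number"}},"required":["rows"]}

```bash
mkdir -p pics
python3 - <<'E'
from workcell import manip
import cv2,numpy as np
np.set_printoptions(precision=4,suppress=True)
s=manip.sense();print(s);print(manip.pinch_z)
for n in("scene","top"):
    cv2.imwrite(f"pics/{n}0.png",manip.grab_frame(n)[:,:,::-1]);print(manip.camera_model(n))
E
```

```text
{'t': 0.0, 'joint_positions': array([-1.4215,  0.4267,  0.0739,  1.6066, -0.0341,  1.1108, -0.0671]), 'joint_vel': array([-0.0009,  0.0002, -0.0009, -0.0007, -0.0003,  0.0022,  0.0004]), 'tau': array([  0.0004, -94.9841,   3.7616, -46.3531,   0.0193,   0.01  ,
         0.    ]), 'ee_pos': array([0.1986, 0.6447, 0.2306]), 'orientation': array([-1.3367, -0.9857,  0.9872]), 'contact_force': array([ 0.4961, -0.2599, -0.1842]), 'torque': array([-0.0104, -0.0388, -0.0081]), 'opening': 0.08574655934860723}
0.0187
{'intrinsics': array([[472.1649,   0.    , 320.9566],
       [  0.    , 472.1649, 200.0136],
       [  0.    ,   0.    ,   1.    ]]), 'world_from_camera': array([[-0.2553,  0.9088, -0.3301,  0.1614],
       [-0.9668, -0.2424,  0.0804,  0.1581],
       [-0.007 ,  0.3397,  0.9405,  1.2556],
       [ 0.    ,  0.    ,  0.    ,  1.    ]])}
{'intrinsics': array([[480.7715,   0.    , 317.9176],
       [  0.    , 480.7715, 204.7177],
       [  0.    ,   0.    ,   1.    ]]), 'world_from_camera': array([[-0.0068,  0.9944, -0.1055,  0.4275],
       [-1.    , -0.0066,  0.0022,  0.0801],
       [ 0.0015,  0.1055,  0.9944,  1.3634],
       [ 0.    ,  0.    ,  0.    ,  1.    ]])}
```

View pics/scene0.png

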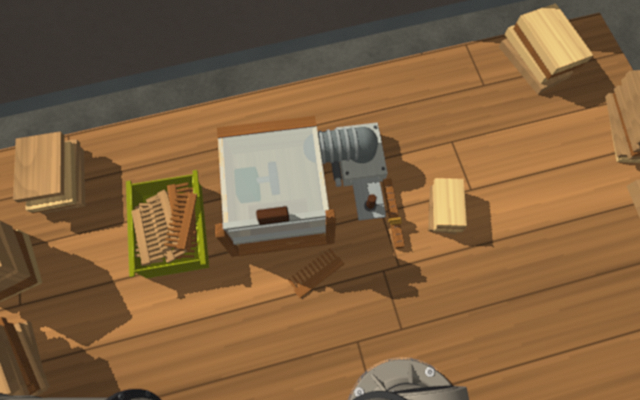

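View pics/top0.png

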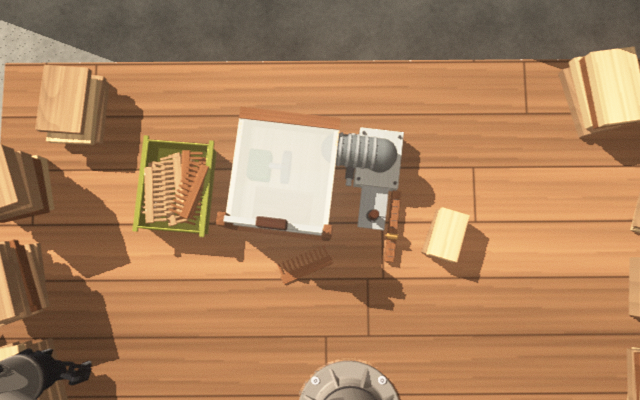

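The scene view shows the booth at about (270,185), with the dark handle at (272,214). The gate knob is at (371,203) and the brass pointer at about (395,218). The top view shows the handle at (271,223), the knob at (373,214) and the pointer at about (393,236). I'll enlarge both views to read these more closely.

Run:
```python
import cv2,numpy as np
a=cv2.imread("pics/top0.png")[180:280,210:410];b=cv2.imread("pics/scene0.png")[170:270,210:410]
f=lambda i:cv2.resize(i,None,fx=4,fy=3,interpolation=cv2.INTER_CUBIC)
def g(i,x0,y0):
    i=f(i)
    for k in range(0,200,20): cv2.putText(i,str(x0+k),(k*4,10),0,.35,(0,255,255),1);cv2.line(i,(k*4,0),(k*4,4),(0,255,255),1)
    for k in range(0,100,20): cv2.putText(i,str(y0+k),(0,k*3+4),0,.35,(0,255,255),1)
    return i
cv2.imwrite("pics/c1.png",np.vstack([g(a,210,180),g(b,210,170)]))
```

```text
(no output)
```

View pics/c1.png

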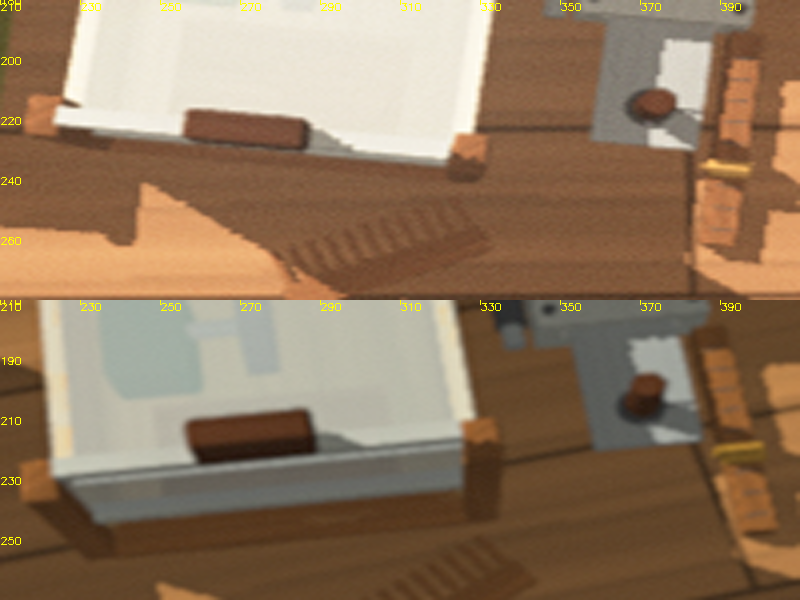

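```bash
cat > h.py <<'E'
from workcell import manip
import cv2,numpy as np
from scipy.optimize import least_squares
from scipy.spatial.transform import Rotation as R
np.set_printoptions(precision=4,suppress=True)
def proj(cm,P):
    K,T=cm["intrinsics"],cm["world_from_camera"]
    c=(np.asarray(P)-T[:3,3])@T[:3,:3]*[1,-1,-1]; p=c@K.T
    return p[:,:2]/p[:,2:]
def booth(p,B):
    c,s=np.cos(p[2]),np.sin(p[2]);B=np.asarray(B,float)
    return np.c_[p[0]+c*B[:,0]-s*B[:,1],p[1]+s*B[:,0]+c*B[:,1],B[:,2]]
def line(cm,uv,z):  # pixel -> world at height z
    K,T=cm["intrinsics"],cm["world_from_camera"]
    d=np.linalg.inv(K)@[*uv,1]*[1,-1,-1];d=T[:3,:3]@d
    return T[:3,3]+d*(z-T[2,3])/d[2]
E
python3 - <<'E'
from h import *
t,s=manip.camera_model("top"),manip.camera_model("scene")
tp=np.array([[220.5,218.3],[327,229.5],[374,213.7],[271.7,223],[391.7,235.3]])
sp=np.array([[220,229.5],[330.5,213.5],[372.2,196.7],[272.5,211.3],[394.5,219.3],[370.5,206]])
def pts(p):
    q,d,gx=p[3:]
    return booth(p,[[gx,.13,.2],[gx,-.13,.2],[-.05,-.25,.102],[-.116,0,.205+q],[-.05-d,-.292,.05],[-.05,-.25,.044]])
f=lambda p:np.r_[(proj(t,pts(p)[:5])-tp).ravel(),(proj(s,pts(p))-sp).ravel()]
r=least_squares(f,[.5,.17,-.1,.1,.06,-.12],loss="soft_l1");p=r.x
print(p,np.degrees(p[2]));print(f(p).reshape(-1,2))
print("handle",booth(p,[[-.116,0,.18+p[3]]]),"knob",booth(p,[[-.05,-.25,.072]]),"mark",booth(p,[[-.05-p[4],-.292,.048]]))
S=manip.sense();M=R.from_rotvec(S["orientation"]).as_matrix();print(M)
E
```

```text
[ 0.616   0.1707 -0.1133  0.0877  0.0509 -0.1106] -6.488808327966259
[[ 0.7015 -0.5823]
 [ 0.7953 -0.391 ]
 [ 0.6832 -0.5677]
 [-1.2196  0.0329]
 [-5.713  -0.3901]
 [ 0.6417  0.3213]
 [ 0.5671  0.7421]
 [ 0.4573  0.9245]
 [-0.2372  0.3107]
 [-4.7736  0.5503]
 [ 0.1069 -1.0195]]
handle [[0.5007 0.1838 0.2677]] knob [[ 0.538  -0.0721  0.072 ]] mark [[ 0.4827 -0.108   0.048 ]]
[[ 0.2943 -0.0002 -0.9557]
 [ 0.9557 -0.0011  0.2943]
 [-0.0012 -1.     -0.0001]]
```

Call:
send_rows --rows '[{"delta_pos": [0, -0.012, 0], "yaw": 7.1, "gripper": 0}, {"delta_pos": [0, -0.012, 0], "yaw": 7.1, "gripper": 0}, {"delta_pos": [0, -0.012, 0], "yaw": 7.1, "gripper": 0}, {"delta_pos": [0, -0.012, 0], "yaw": 7.1, "gripper": 0}, {"delta_pos": [0, -0.012, 0], "yaw": 7.1, "gripper": 0}, {"delta_pos": [0, -0.012, 0], "yaw": 7.1, "gripper": 0}, {"delta_pos": [0, -0.012, 0], "yaw": 7.1, "gripper": 0}, {"delta_pos": [0, -0.012, 0], "yaw": 7.1, "gripper": 0}, {"delta_pos": [0, -0.012, 0], "yaw": 7.1, "gripper": 0}, {"delta_pos": [0, -0.012, 0], "yaw": 7.1, "gripper": 0}]' --force 30

```text
t: 0.93
ee_pos: [0.1986, 0.6449, 0.3515]
orientation: [-1.571, -0.021, 0.021]
contact_force: [0.6, -0.5, 0.0]
opening: -0.0002
```

```bash
cat >> h.py <<'E'
def todo(target,ang=-6.49):
    S=manip.sense();M=R.from_rotvec(S["orientation"]).as_matrix()
    a=np.degrees(np.arctan2(M[1,0],M[0,0]))
    F=R.from_euler("z",ang,degrees=True).as_matrix()@np.array([[1,0,0],[0,0,1.],[0,-1,0]])
    d=np.asarray(target)-S["ee_pos"]
    print("t",S["t"],"pos",S["ee_pos"],"ang",a,"yaw left",a-ang,"F",S["contact_force"],"open",S["opening"])
    print("delta now-frame",M.T@d,"after yaw",F.T@d, "q",S["joint_positions"])
E
python3 -c "
from h import *
todo([.5007,.1838,.35])"
```

```text
t 0.9333 pos [0.1986 0.6449 0.3515] ang 1.5283140648448248 yaw left 8.018314064844825 F [ 0.5513 -0.5445  0.0298] open -0.0001516940970272207
delta now-frame [ 0.2897  0.0018 -0.469 ] after yaw [ 0.3523  0.0015 -0.424 ] q [-1.604   0.3612  0.3271  1.4654 -0.1171  1.3349 -1.2425]
```

Call:
send_rows --rows '[{"delta_pos": [0, 0, 0], "yaw": 4, "gripper": 0}, {"delta_pos": [0, 0, 0], "yaw": 4, "gripper": 0}, {"delta_pos": [0.02, 0, -0.024], "gripper": 0}, {"delta_pos": [0.02, 0, -0.024], "gripper": 0}, {"delta_pos": [0.02, 0, -0.024], "gripper": 0}, {"delta_pos": [0.02, 0, -0.024], "gripper": 0}, {"delta_pos": [0.02, 0, -0.024], "gripper": 0}, {"delta_pos": [0.02, 0, -0.024], "gripper": 0}, {"delta_pos": [0.02, 0, -0.024], "gripper": 0}, {"delta_pos": [0.02, 0, -0.024], "gripper": 0}]'

```text
validation failed for argument at $.ro...
```

Call:
send_rows --rows '[{"delta_pos": [0.02, 0, -0.024], "gripper": 0}, {"delta_pos": [0.02, 0, -0.024], "gripper": 0}, {"delta_pos": [0.02, 0, -0.024], "gripper": 0}, {"delta_pos": [0.02, 0, -0.024], "gripper": 0}, {"delta_pos": [0.02, 0, -0.024], "gripper": 0}, {"delta_pos": [0.02, 0, -0.024], "gripper": 0}, {"delta_pos": [0.02, 0, -0.024], "gripper": 0}, {"delta_pos": [0.02, 0, -0.024], "gripper": 0}, {"delta_pos": [0, 0, 0], "gripper": 0}]'

```text
validation failed for argument at $.ro...
```

```bash
python3 -c "
from h import *
todo([.5007,.1838,.31])
m=manip.camera_model('wrist');print(m)
cv2.imwrite('pics/w1.png',manip.grab_frame('wrist')[:,:,::-1])"
```

```text
t 0.9333 pos [0.1986 0.6449 0.3515] ang 1.5283140648448248 yaw left 8.018314064844825 F [ 0.5513 -0.5445  0.0298] open -0.0001516940970272207
delta now-frame [ 0.2897  0.0418 -0.469 ] after yaw [ 0.3523  0.0415 -0.424 ] q [-1.604   0.3612  0.3271  1.4654 -0.1171  1.3349 -1.2425]
{'intrinsics': array([[311.3277,   0.    , 315.7036],
       [  0.    , 311.3277, 201.2209],
       [  0.    ,   0.    ,   1.    ]]), 'world_from_camera': array([[ 0.9996, -0.0256, -0.0085,  0.1957],
       [ 0.0269,  0.9518,  0.3055,  0.7237],
       [ 0.0002, -0.3056,  0.9521,  0.4942],
       [ 0.    ,  0.    ,  0.    ,  1.    ]])}
```

View pics/w1.png

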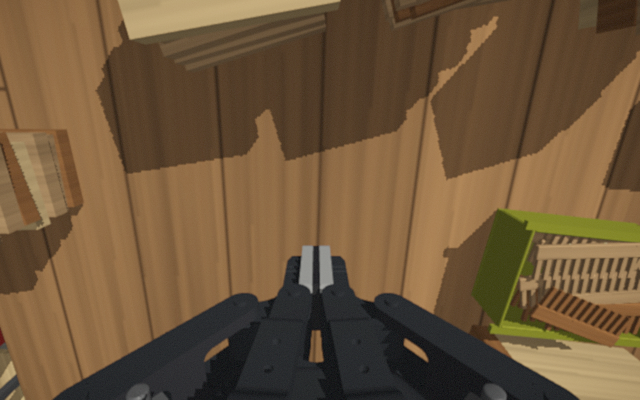

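The moves were refused because rows without "yaw" fail validation, so the arm hasn't moved. The picture only shows the bench near the start pose, with the tub at (560,280). I'll resend with all the keys.

Call:
send_rows --rows '[{"delta_pos": [0, 0, 0], "yaw": 4, "gripper": 0}, {"delta_pos": [0, 0, 0], "yaw": 4, "gripper": 0}, {"delta_pos": [0.02, 0, -0.024], "yaw": 0, "gripper": 0}, {"delta_pos": [0.02, 0, -0.024], "yaw": 0, "gripper": 0}, {"delta_pos": [0.02, 0, -0.024], "yaw": 0, "gripper": 0}, {"delta_pos": [0.02, 0, -0.024], "yaw": 0, "gripper": 0}, {"delta_pos": [0.02, 0, -0.024], "yaw": 0, "gripper": 0}, {"delta_pos": [0.02, 0, -0.024], "yaw": 0, "gripper": 0}, {"delta_pos": [0.02, 0, -0.024], "yaw": 0, "gripper": 0}, {"delta_pos": [0.02, 0, -0.024], "yaw": 0, "gripper": 0}]'

```text
t: 1.82
ee_pos: [0.3378, 0.4355, 0.3508]
orientation: [-1.57, 0.082, -0.081]
contact_force: [0.1, 0.2, 0.4]
opening: -0.0002
```

```bash
python3 -c "
from h import *
todo([.5007,.1838,.35])"
```

```text
t 1.8167 pos [0.3378 0.4355 0.3508] ang -5.959324047418124 yaw left 0.530675952581876 F [0.0961 0.2435 0.4005] open -0.00016640117089600839
delta now-frame [ 0.1882  0.0009 -0.2335] after yaw [ 0.1903  0.0008 -0.2317] q [-1.4269  0.1331  0.4501  1.7501 -0.0604  1.2726 -1.0664]
```

Call:
send_rows --rows '[{"delta_pos": [0.021, 0, -0.026], "yaw": 0.5, "gripper": 0}, {"delta_pos": [0.021, 0, -0.026], "yaw": 0, "gripper": 0}, {"delta_pos": [0.021, 0, -0.026], "yaw": 0, "gripper": 0}, {"delta_pos": [0.021, 0, -0.026], "yaw": 0, "gripper": 0}, {"delta_pos": [0.021, 0, -0.026], "yaw": 0, "gripper": 0}, {"delta_pos": [0.021, 0, -0.026], "yaw": 0, "gripper": 0}, {"delta_pos": [0.021, 0, -0.026], "yaw": 0, "gripper": 0}, {"delta_pos": [0.021, 0, -0.026], "yaw": 0, "gripper": 0}, {"delta_pos": [0.021, 0, -0.024], "yaw": 0, "gripper": 0}, {"delta_pos": [0, 0, 0], "yaw": 0, "gripper": 0}]'

```text
t: 2.65
ee_pos: [0.5011, 0.1791, 0.3513]
orientation: [-1.57, 0.093, -0.095]
contact_force: [-0.3, -0.3, 0.1]
opening: 0.0002
```

```bash
python3 -c "
from h import *
todo([.5007,.1838,.30])
m=manip.camera_model('wrist');print(m)
cv2.imwrite('pics/w2.png',manip.grab_frame('wrist')[:,:,::-1])"
```

```text
t 2.65 pos [0.5011 0.1791 0.3513] ang -6.865427029104507 yaw left -0.37542702910450654 F [-0.2514 -0.2835  0.1032] open 0.0002045587663230338
delta now-frame [-0.001   0.0513  0.0047] after yaw [-0.0009  0.0513  0.0046] q [-1.0939  0.0986  0.6914  1.7981 -0.0643  1.2674 -0.5056]
{'intrinsics': array([[311.3277,   0.    , 315.7036],
       [  0.    , 311.3277, 201.2209],
       [  0.    ,   0.    ,   1.    ]]), 'world_from_camera': array([[ 0.9929,  0.1141,  0.0349,  0.5094],
       [-0.1193,  0.9452,  0.3038,  0.2574],
       [ 0.0017, -0.3058,  0.9521,  0.494 ],
       [ 0.    ,  0.    ,  0.    ,  1.    ]])}
```

View pics/w2.png

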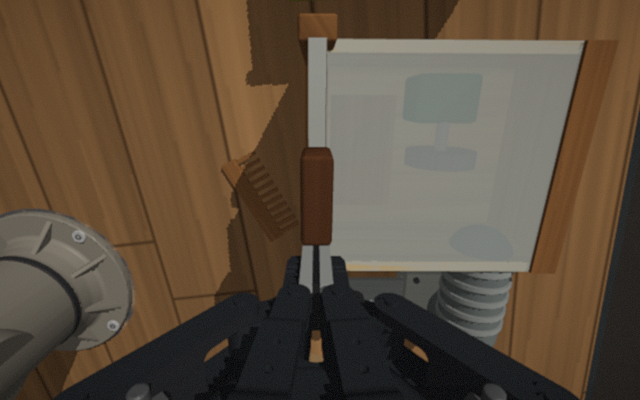

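```bash
python3 -c "
from h import *
m=manip.camera_model('wrist')
a=np.radians(-6.49)
for z in (.285,.293,.30,.31):
  P=np.array([line(m,u,z) for u in ((302,150),(331,150),(302,243),(331,243),(316.5,196.5))]);print(z,P[4],np.linalg.norm(P[1]-P[0]),np.linalg.norm(P[2]-P[0]))
p=[.616,.1707,a]
print(proj(m,booth(p,[[-.116+i,j,.293] for i in(-.012,.012) for j in (.035,-.035)])), proj(m,booth(p,[[-.1106,.13,.2]])))
"
```

```text
0.285 [0.5014 0.1969 0.285 ] 0.019399328241259887 0.06828104596071063
0.293 [0.5016 0.1993 0.293 ] 0.01865594222990771 0.06566450306930638
0.3 [0.5018 0.2014 0.3   ] 0.018005479469974592 0.06337502803932768
0.31 [0.5022 0.2045 0.31  ] 0.017076246955784368 0.06010434942507234
[[299.4116 168.1148]
 [301.42   263.3673]
 [336.0599 167.9364]
 [334.5882 263.2126]] [[323.0311  34.9878]]
```

```bash
python3 -c "
import cv2
a=cv2.imread('pics/w2.png')[10:270,260:380]
a=cv2.resize(a,None,fx=4,fy=4,interpolation=cv2.INTER_CUBIC)
a=cv2.convertScaleAbs(a,alpha=1.5,beta=15)
import numpy as np
cv2.imwrite('pics/c2.png',np.hstack([a[:540],a[500:]]) if 0 else cv2.resize(np.hstack([a[:530],a[510:]]),(790,436)))
"
```

```text
(no output)
```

View pics/c2.png

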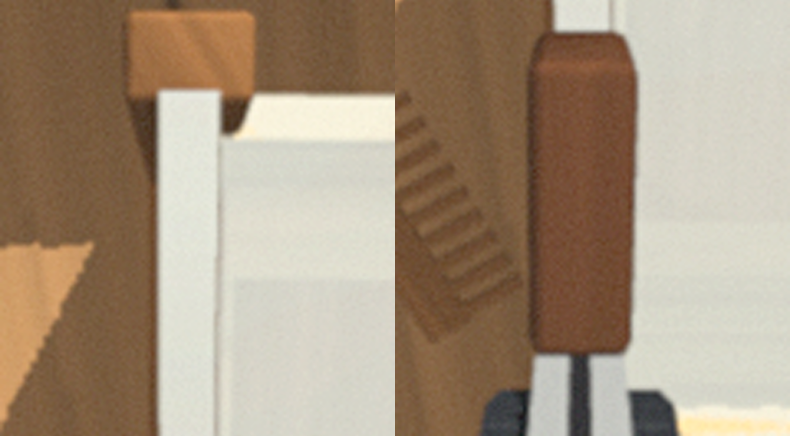

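```bash
cat > fit.py <<'E'
from h import *
t,s=manip.camera_model("top"),manip.camera_model("scene"); m=manip.camera_model("wrist")
tp=np.array([[220.5,218.3],[327,229.5],[374,213.7],[271.7,223]])
sp=np.array([[220,229.5],[330.5,213.5],[372.2,196.7],[272.5,211.3],[370.5,206]])
wp=np.array([[301.6,158.8],[332.9,158.8],[301.6,244.7],[332,244.7],[317.7,26]])
def pts(p):
    q,gx=p[3:]
    return booth(p,[[gx,.13,.2],[gx,-.13,.2],[-.05,-.25,.102],[-.116,0,.205+q],[-.05,-.25,.044]])
def wpt(p):
    q,gx=p[3:];z=.205+q
    return booth(p,[[-.128,.035,z],[-.104,.035,z],[-.128,-.035,z],[-.104,-.035,z],[gx,.13,.2]])
f=lambda p:np.r_[(proj(t,pts(p)[:4])-tp).ravel(),(proj(s,pts(p))-sp).ravel(),(proj(m,wpt(p))-wp).ravel()]
r=least_squares(f,[.616,.17,-.1,.06,-.12],loss="soft_l1");p=r.x
print(p,np.degrees(p[2]));print(f(p).reshape(-1,2))
print("handle",booth(p,[[-.116,0,.205+p[3]]]),"knob",booth(p,[[-.05,-.25,.072]]))
E
python3 fit.py
```

```text
[ 0.6158  0.1727 -0.1117  0.0615 -0.1128] -6.401503336950439
[[-0.1702  0.4636]
 [-0.0365  0.497 ]
 [-0.0239 -0.6534]
 [-0.8972  0.8819]
 [-0.0355  1.5535]
 [-0.0293  1.7892]
 [-0.2543  1.0141]
 [ 0.2201  4.3482]
 [-0.5746 -0.9333]
 [-1.0679 -0.3918]
 [ 0.3179 -0.6017]
 [ 0.7807  0.372 ]
 [ 0.2696  0.1894]
 [ 2.0471  6.6791]]
handle [[0.5006 0.1856 0.2665]] knob [[ 0.5383 -0.0702  0.072 ]]
```

Call:
send_rows --rows '[{"delta_pos": [-0.001, 0.012, 0.006], "yaw": -0.4, "gripper": 0}, {"delta_pos": [0, 0.012, 0], "yaw": 0, "gripper": 0}, {"delta_pos": [0, 0.012, 0], "yaw": 0, "gripper": 0}, {"delta_pos": [0, 0.006, 0], "yaw": 0, "gripper": 0}, {"delta_pos": [0, 0.005, 0], "yaw": 0, "gripper": 0}, {"delta_pos": [0, 0.005, 0], "yaw": 0, "gripper": 0}, {"delta_pos": [0, 0.005, 0], "yaw": 0, "gripper": 0}, {"delta_pos": [0, 0.005, 0], "yaw": 0, "gripper": 0}]'

```text
t: 3.37
ee_pos: [0.4983, 0.1912, 0.289]
orientation: [-1.569, 0.085, -0.085]
contact_force: [-1.1, -0.1, 0.8]
opening: 0.0
```

Call:
send_rows --rows '[{"delta_pos": [0, 0.005, 0], "yaw": 0, "gripper": 0}, {"delta_pos": [0, 0.005, 0], "yaw": 0, "gripper": 0}, {"delta_pos": [0, 0.005, 0], "yaw": 0, "gripper": 0}, {"delta_pos": [0, 0.005, 0], "yaw": 0, "gripper": 0}]'

```text
t: 3.7
ee_pos: [0.4984, 0.1911, 0.2691]
orientation: [-1.569, 0.085, -0.085]
contact_force: [-0.6, -0.7, 4.6]
opening: -0.0003
```

Call:
send_rows --rows '[{"delta_pos": [0, 0.005, 0], "yaw": 0, "gripper": 0}, {"delta_pos": [0, 0.005, 0], "yaw": 0, "gripper": 0}, {"delta_pos": [0, 0.005, 0], "yaw": 0, "gripper": 0}, {"delta_pos": [0, 0.005, 0], "yaw": 0, "gripper": 0}]'

```text
t: 4.03
ee_pos: [0.4983, 0.1911, 0.2489]
orientation: [-1.569, 0.085, -0.085]
contact_force: [-1.2, -0.5, 4.7]
opening: 0.0001
```

Call:
send_rows --rows '[{"delta_pos": [0, 0.005, 0], "yaw": 0, "gripper": 0}, {"delta_pos": [0, 0.005, 0], "yaw": 0, "gripper": 0}, {"delta_pos": [0, 0.005, 0], "yaw": 0, "gripper": 0}, {"delta_pos": [0, 0.005, 0], "yaw": 0, "gripper": 0}, {"delta_pos": [0, 0.005, 0], "yaw": 0, "gripper": 0}, {"delta_pos": [0, 0.005, 0], "yaw": 0, "gripper": 0}, {"delta_pos": [0, 0.005, 0], "yaw": 0, "gripper": 0}]'

```text
t: 4.62
ee_pos: [0.4983, 0.1911, 0.2138]
orientation: [-1.569, 0.085, -0.085]
contact_force: [1.1, 0.1, 4.3]
opening: 0.0001
```

Call:
send_rows --rows '[{"delta_pos": [0, 0.002, 0], "yaw": 0, "gripper": 0}, {"delta_pos": [0, 0.002, 0], "yaw": 0, "gripper": 0}, {"delta_pos": [0, 0.002, 0], "yaw": 0, "gripper": 0}]'

```text
t: 4.87
ee_pos: [0.4982, 0.1911, 0.2082]
orientation: [-1.569, 0.085, -0.085]
contact_force: [1.1, 0.9, 3.5]
opening: 0.0003
```

Call:
send_rows --rows '[{"delta_pos": [0, 0.001, 0], "yaw": 0, "gripper": 0}, {"delta_pos": [0, 0.001, 0], "yaw": 0, "gripper": 0}, {"delta_pos": [0, 0.001, 0], "yaw": 0, "gripper": 0}]'

```text
t: 5.12
ee_pos: [0.4983, 0.1911, 0.2053]
orientation: [-1.569, 0.085, -0.085]
contact_force: [0.5, 0.7, 3.8]
opening: -0.0001
```

Call:
send_rows --rows '[{"delta_pos": [0, 0.001, 0], "yaw": 0, "gripper": 0}, {"delta_pos": [0, 0, 0], "yaw": 0, "gripper": 0}]'

```text
t: 5.28
ee_pos: [0.4983, 0.1911, 0.205]
orientation: [-1.568, 0.086, -0.085]
contact_force: [-4.4, -1.5, 17.9]
opening: 0.0002
```

Call:
send_rows --rows '[{"delta_pos": [0, -0.01, 0], "yaw": 0, "gripper": 0}, {"delta_pos": [0, -0.02, 0], "yaw": 0, "gripper": 0}, {"delta_pos": [0, -0.02, 0], "yaw": 0, "gripper": 0}, {"delta_pos": [0.004, -0.02, -0.02], "yaw": 0, "gripper": 0}, {"delta_pos": [0.004, 0, -0.03], "yaw": 0, "gripper": 0}, {"delta_pos": [0.004, 0, -0.03], "yaw": 0, "gripper": 0}, {"delta_pos": [0.004, 0, -0.03], "yaw": 0, "gripper": 0}, {"delta_pos": [0.004, 0, -0.03], "yaw": 0, "gripper": 0}, {"delta_pos": [0.004, 0, -0.03], "yaw": 0, "gripper": 0}, {"delta_pos": [0.004, 0, -0.03], "yaw": 0, "gripper": 0}]'

```text
t: 6.12
ee_pos: [0.5039, -0.0123, 0.2745]
orientation: [-1.569, 0.085, -0.085]
contact_force: [0.2, 0.2, -0.3]
opening: 0.0
```

Call:
send_rows --rows '[{"delta_pos": [0.005, 0, -0.03], "yaw": 0, "gripper": 0}, {"delta_pos": [0.005, 0, -0.03], "yaw": 0, "gripper": 0}, {"delta_pos": [0.005, 0.01, -0.03], "yaw": 0, "gripper": 0}, {"delta_pos": [0.005, 0.01, -0.03], "yaw": 0, "gripper": 0}, {"delta_pos": [0, 0.01, 0], "yaw": 0, "gripper": 0}, {"delta_pos": [0, 0, 0], "yaw": 0, "gripper": 0}]'

```text
t: 6.62
ee_pos: [0.51, -0.1338, 0.2429]
orientation: [-1.57, 0.09, -0.086]
contact_force: [-0.3, -0.1, -1.1]
opening: 0.0002
```

```bash
cat > look.py <<'E'
import sys
from h import *
todo([.5383,-.0702,.054])
m=manip.camera_model('wrist');np.savez(f'{sys.argv[1]}.npz',**m)
im=manip.grab_frame('wrist')[:,:,::-1]
cv2.imwrite(f'pics/{sys.argv[1]}.png',im)
E
python3 look.py w3
```

```text
t 6.6167 pos [ 0.51   -0.1338  0.2429] ang -6.4166358510128525 yaw left 0.07336414898714771 F [-0.3338 -0.0653 -1.119 ] open 0.00016765005340098774
delta now-frame [0.0216 0.1888 0.0665] after yaw [0.021  0.1889 0.0664] q [-0.6109  0.23    0.8762  1.957  -0.2021  1.0474  0.2427]
```

View pics/w3.png

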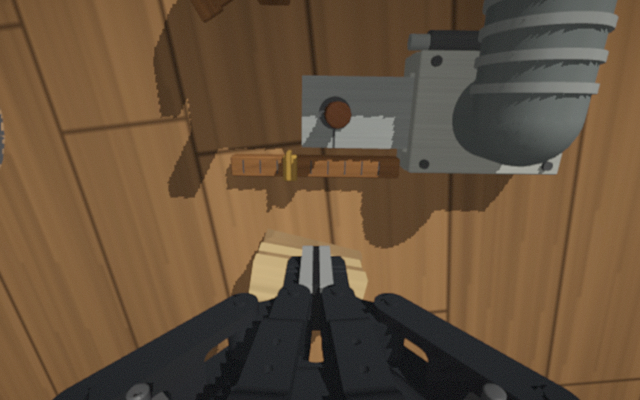

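The knob's top is near (338,111) and the brass fin near (291,165). The slide's edges run level in the image, so the yaw is right. I'll take one closer crop.

```bash
python3 -c "
import cv2
a=cv2.imread('pics/w3.png')[70:190,260:420]
a=cv2.resize(a,None,fx=5,fy=5,interpolation=cv2.INTER_CUBIC)
for k in range(0,160,10): cv2.line(a,(k*5,0),(k*5,6 if k%20 else 12),(0,255,255),1)
for k in range(0,120,10): cv2.line(a,(0,k*5),(6 if k%20 else 12,k*5),(0,255,255),1)
cv2.imwrite('pics/c3.png',a)"
```

```text
(no output)
```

View pics/c3.png

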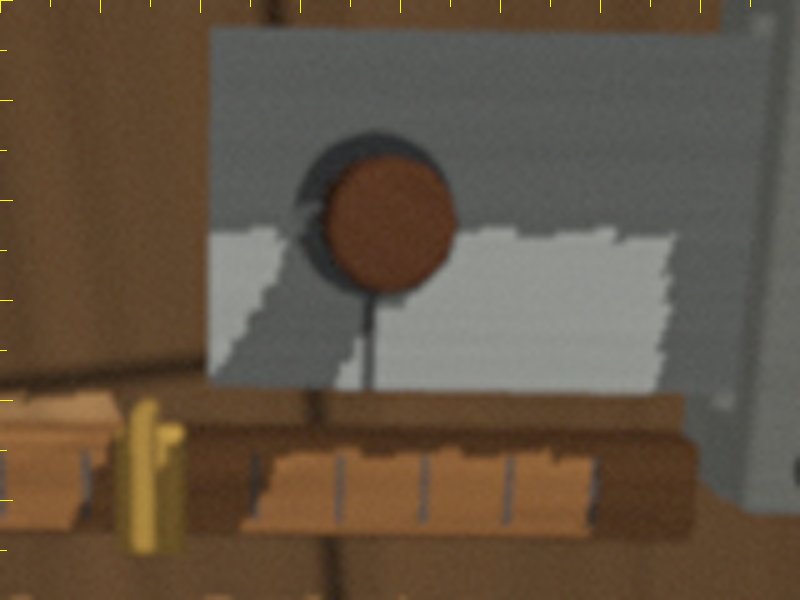

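```bash
python3 -c "
from h import *
m=dict(np.load('w3.npz'))
k=line(m,(338.2,114.8),.102);e=line(m,(333.8,140),.038);f=line(m,(288.8,151),.049);f2=line(m,(288.8,178),.050)
a=np.radians(-6.4);ux=np.array([np.cos(a),np.sin(a),0]);uy=np.array([-ux[1],ux[0],0])
s1,s2,r1,r2=[line(m,(260+x/5,70+y/5),z) for x,y,z in ((210,27,.038),(720,31,.038),(209,386,.038),(650,392,.038))]
ang=lambda a,b:np.degrees(np.arctan2(*(b-a)[1::-1]))
print('slide angle',ang(s1,s2),ang(r1,r2),'width',(s1-r1)@uy)
print(k,e,f,f2);print('out',(k-f)@ux,(e-f)@ux,(k-f2)@ux,'side',(k-f)@uy)
todo([*k[:2],.054],-6.4)
t,s=manip.camera_model('top'),manip.camera_model('scene')
# two-camera check of top fin end
"
```

```text
slide angle -6.826765093003677 -7.157658478426141 width 0.0741371048709377
[ 0.5359 -0.0688  0.102 ] [ 0.5327 -0.098   0.038 ] [ 0.4829 -0.1029  0.049 ] [ 0.4789 -0.1323  0.05  ]
out 0.048918009142693265 0.048977207500421865 0.049617378654173344 side 0.03981656447297941
t 6.6667 pos [ 0.5105 -0.1325  0.2437] ang -6.305828324529848 yaw left 0.09417167547015204 F [-0.5745  1.2954  0.6174] open 0.0001528775013816483
delta now-frame [0.0187 0.1896 0.0662] after yaw [0.0182 0.1897 0.0662] q [-0.6128  0.2288  0.8754  1.9559 -0.2012  1.0485  0.2413]
```

Call:
send_rows --rows '[{"delta_pos": [0.006, 0, 0.022], "yaw": 0.3, "gripper": 70}, {"delta_pos": [0.006, 0, 0.022], "yaw": 0, "gripper": 70}, {"delta_pos": [0.006, 0, 0.022], "yaw": 0, "gripper": 70}, {"delta_pos": [0, 0.02, 0], "yaw": 0, "gripper": 70}, {"delta_pos": [0, 0.02, 0], "yaw": 0, "gripper": 70}, {"delta_pos": [0, 0.02, 0], "yaw": 0, "gripper": 70}, {"delta_pos": [0, 0.02, 0], "yaw": 0, "gripper": 70}, {"delta_pos": [0, 0.02, 0], "yaw": 0, "gripper": 70}, {"delta_pos": [0, 0.01, 0], "yaw": 0, "gripper": 70}, {"delta_pos": [0, 0, 0], "yaw": 0, "gripper": 70}]'

```text
t: 7.5
ee_pos: [0.5357, -0.0675, 0.1331]
orientation: [-1.569, 0.09, -0.086]
contact_force: [-0.7, -0.2, -0.8]
opening: 0.0598
```

```bash
python3 -c "
from h import *
todo([.5359,-.0688,.054],-6.7)"
```

```text
t 7.5 pos [ 0.5357 -0.0675  0.1331] ang -6.431232754710704 yaw left 0.26876724528929596 F [-0.7322 -0.1748 -0.8292] open 0.059784458398626505
delta now-frame [ 0.0005  0.0791 -0.0013] after yaw [ 0.0003  0.0791 -0.0013] q [-0.5948  0.4094  0.7526  2.0315 -0.373   0.8416  0.2584]
```

Call:
send_rows --rows '[{"delta_pos": [0, 0.013, -0.001], "yaw": 0.3, "gripper": 70}, {"delta_pos": [0, 0.013, 0], "yaw": 0, "gripper": 70}, {"delta_pos": [0, 0.013, 0], "yaw": 0, "gripper": 70}, {"delta_pos": [0, 0.013, 0], "yaw": 0, "gripper": 70}, {"delta_pos": [0, 0.013, 0], "yaw": 0, "gripper": 70}, {"delta_pos": [0, 0.013, 0], "yaw": 0, "gripper": 70}, {"delta_pos": [0, 0, 0], "yaw": 0, "gripper": 70}]'

```text
t: 8.08
ee_pos: [0.5351, -0.0697, 0.0537]
orientation: [-1.569, 0.096, -0.091]
contact_force: [-0.8, 0.1, 0.4]
opening: 0.0596
```

Call:
send_rows --rows '[{"delta_pos": [0, 0, 0], "yaw": 0, "gripper": 10}, {"delta_pos": [0, 0, 0], "yaw": 0, "gripper": 10}, {"delta_pos": [0, 0, 0], "yaw": 0, "gripper": 10}, {"delta_pos": [0, 0, 0], "yaw": 0, "gripper": 10}, {"delta_pos": [0, 0, 0], "yaw": 0, "gripper": 10}, {"delta_pos": [0, 0, 0], "yaw": 0, "gripper": 10}]' --force 50

```text
t: 8.58
ee_pos: [0.5366, -0.0698, 0.057]
orientation: [-1.569, 0.093, -0.094]
contact_force: [-3.8, -0.6, 6.6]
opening: 0.0229
```

```bash
python3 -c "
from h import *
todo([.5359,-.0688,.054],-6.7)"
```

```text
t 8.5833 pos [ 0.5366 -0.0698  0.057 ] ang -6.827650607151536 yaw left -0.1276506071515362 F [-3.8254 -0.5961  6.6091] open 0.022940908678103347
delta now-frame [-0.0009  0.003   0.0009] after yaw [-0.0008  0.003   0.0009] q [-0.5015  0.5248  0.6523  2.0743 -0.4939  0.6971  0.3547]
```

Call:
send_rows --rows '[{"delta_pos": [-0.003, -0.003, 0], "yaw": 0, "gripper": 10}, {"delta_pos": [-0.005, 0, 0], "yaw": 0, "gripper": 10}, {"delta_pos": [-0.005, 0, 0], "yaw": 0, "gripper": 10}, {"delta_pos": [-0.005, 0, 0], "yaw": 0, "gripper": 10}]'

```text
t: 8.92
ee_pos: [0.5176, -0.0673, 0.0584]
orientation: [-1.57, 0.094, -0.092]
contact_force: [7.4, -1.9, -31.7]
opening: 0.0228
```

Call:
send_rows --rows '[{"delta_pos": [-0.005, 0, 0], "yaw": 0, "gripper": 10}, {"delta_pos": [-0.005, 0, 0], "yaw": 0, "gripper": 10}, {"delta_pos": [-0.005, 0, 0], "yaw": 0, "gripper": 10}, {"delta_pos": [-0.005, 0, 0], "yaw": 0, "gripper": 10}, {"delta_pos": [-0.005, 0, 0], "yaw": 0, "gripper": 10}, {"delta_pos": [-0.005, 0, 0], "yaw": 0, "gripper": 10}, {"delta_pos": [0, 0, 0], "yaw": 0, "gripper": 10}, {"delta_pos": [0, 0, 0], "yaw": 0, "gripper": 10}]'

```text
t: 9.58
ee_pos: [0.4879, -0.0636, 0.0585]
orientation: [-1.569, 0.094, -0.092]
contact_force: [8.1, -1.4, -37.7]
opening: 0.0225
```

```bash
python3 -c "
from h import *
todo([.5366,-.0698,.057],-6.7)
for n in('wrist','scene','top'): cv2.imwrite(f'pics/{n}9.png',manip.grab_frame(n)[:,:,::-1])
np.savez('w9.npz',**manip.camera_model('wrist'))
a=cv2.imread('pics/wrist9.png');b=cv2.imread('pics/scene9.png')
a=cv2.resize(a[120:270,220:420],(800,600))
cv2.imwrite('pics/c9.png',a)
cv2.imwrite('pics/s9.png',cv2.resize(b[160:260,210:410],(800,400),interpolation=cv2.INTER_CUBIC))
cv2.imwrite('pics/m9.png',np.vstack([cv2.imread('pics/wrist9.png')[:,:],cv2.resize(b[160:260,210:410],(640,200))]))"
```

```text
t 9.5833 pos [ 0.4879 -0.0636  0.0585] ang -6.785757235985743 yaw left -0.08575723598574303 F [  8.0527  -1.4321 -37.7095] open 0.022548349055976472
delta now-frame [ 0.0491  0.0014 -0.0004] after yaw [ 0.0491  0.0015 -0.0005] q [-0.5483  0.4578  0.6733  2.1803 -0.4718  0.6496  0.3406]
```

View pics/m9.png

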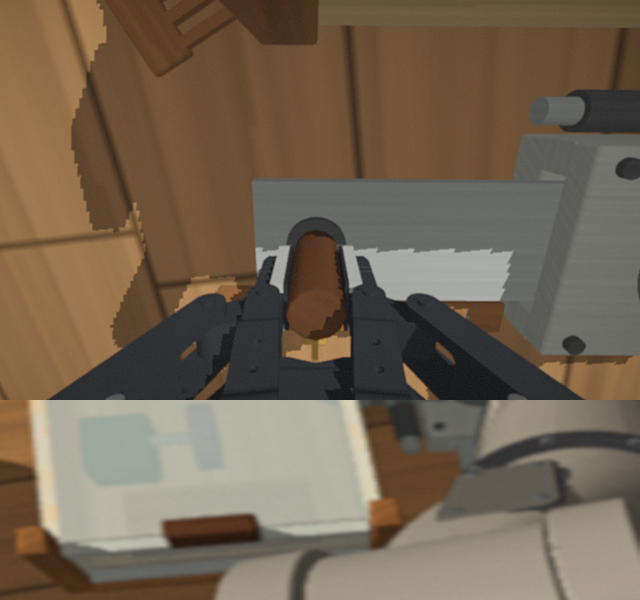

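The wrist view shows the knob (317,315) held between the pads. A bit of the brass fin shows at about (317,347), directly in line with it. In the scene view the sash is still down, with the handle low behind the rail. The tool is pulling up with 38 N, so I'll lower it a little and then zoom in.

Call:
send_rows --rows '[{"delta_pos": [0, 0.001, 0], "yaw": 0, "gripper": 10}, {"delta_pos": [0, 0.001, 0], "yaw": 0, "gripper": 10}, {"delta_pos": [0, 0, 0], "yaw": 0, "gripper": 10}]'

```text
t: 9.98
ee_pos: [0.4909, -0.0639, 0.0582]
orientation: [-1.569, 0.09, -0.096]
contact_force: [8.9, -0.9, -1.4]
opening: 0.0225
```

```bash
cat > fin.py <<'E'
from h import *
todo([.5366,-.0698,.057],-6.7)
m=manip.camera_model('wrist')
im=manip.grab_frame('wrist')[:,:,::-1]
np.savez('w10.npz',**m)
a=cv2.resize(im[220:370,270:370],(500,600),fx=0,fy=0,interpolation=cv2.INTER_CUBIC)
a=cv2.convertScaleAbs(a,alpha=1.4,beta=10)
for k in range(0,100,10): cv2.line(a,(k*5,0),(k*5,8),(0,255,255),1)
cv2.imwrite('pics/c10.png',a)
hsv=cv2.cvtColor(np.ascontiguousarray(im),cv2.COLOR_BGR2HSV)
b=im[:,:,0].astype(int);g=im[:,:,1].astype(int);r=im[:,:,2].astype(int)
E
python3 fin.py
```

```text
t 9.9833 pos [ 0.4909 -0.0639  0.0582] ang -6.801905298438411 yaw left -0.10190529843841123 F [ 8.8826 -0.8679 -1.4395] open 0.02249175834116193
delta now-frame [ 0.046   0.0014 -0.0005] after yaw [ 0.046   0.0012 -0.0005] q [-0.5449  0.4595  0.6707  2.1774 -0.4759  0.6458  0.3439]
```

View pics/c10.png

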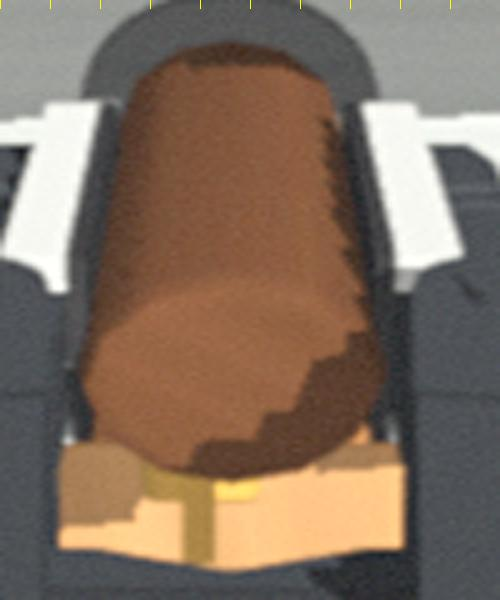

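```bash
python3 -c "
from h import *
m=dict(np.load('w10.npz'));S=manip.sense()
a=np.radians(-6.8);ux=np.array([np.cos(a),np.sin(a),0]);uy=np.array([-ux[1],ux[0],0])
f=line(m,(310,350),.05);kt=line(m,(270+236/5,220+380/4),.102);kf=line(m,(316.2,232),.042)
print(f,kt,kf)
for n,p in(('knobtop',kt),('foot',kf),('tcp',S['ee_pos'])): print(n,(p-f)@ux,(p-f)@uy)
E=np.array([.4829,-.1029,.049]);print('old mark est',(S['ee_pos']-E)@ux,(kt-E)@ux)
"
```

```text
[ 0.4792 -0.1266  0.05  ] [ 0.4907 -0.0621  0.102 ] [ 0.4916 -0.0541  0.042 ]
knobtop 0.0037503257569968837 0.06535697167074306
foot 0.0037248676918648594 0.0734373048989268
tcp 0.004188070861830416 0.06359508417700743
old mark est 0.003327530316942929 0.002889785212109396
```

Call:
send_rows --rows '[{"delta_pos": [-0.0035, 0, 0], "yaw": 0, "gripper": 10}, {"delta_pos": [0, 0, 0], "yaw": 0, "gripper": 10}, {"delta_pos": [0, 0, 0], "yaw": 0, "gripper": 10}]'

```text
t: 10.28
ee_pos: [0.4871, -0.0634, 0.0582]
orientation: [-1.569, 0.09, -0.096]
contact_force: [8.6, 0.4, -0.4]
opening: 0.0226
```

Call:
send_rows --rows '[{"delta_pos": [0, 0, 0], "yaw": 0, "gripper": 10}, {"delta_pos": [0, 0, 0], "yaw": 0, "gripper": 10}, {"delta_pos": [0, 0, 0], "yaw": 0, "gripper": 10}]'

```text
t: 10.53
ee_pos: [0.4872, -0.0634, 0.0582]
orientation: [-1.569, 0.09, -0.096]
contact_force: [9.3, -0.1, -0.6]
opening: 0.0229
```

```bash
python3 fin.py
python3 - <<'E'
from h import *
a=cv2.imread('pics/c10.png')
t=manip.grab_frame('top')[:,:,::-1][170:270,200:300]
cv2.imwrite('pics/c11.png',np.hstack([a,cv2.resize(t,(300,600))]))
E
```

```text
t 10.5333 pos [ 0.4872 -0.0634  0.0582] ang -6.801393802492653 yaw left -0.10139380249265262 F [ 9.2921 -0.0566 -0.5876] open 0.02289697290632622
delta now-frame [ 0.0498  0.0014 -0.0005] after yaw [ 0.0498  0.0012 -0.0006] q [-0.5483  0.4546  0.6722  2.1852 -0.4742  0.6423  0.3427]
```

View pics/c11.png

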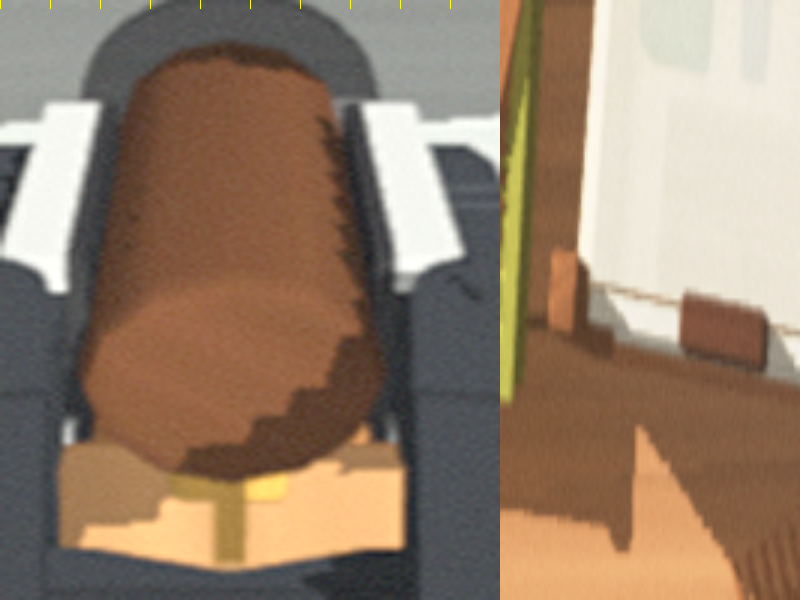

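The fin is centred at crop x≈230. The knob's foot is at 232 and its top at 235, so they line up to within about 0.5 mm. The handle and sash are still down. I'm handing in.

```bash
python3 -c "
from h import *
m=dict(np.load('w10.npz'));a=np.radians(-6.8);ux=np.array([np.cos(a),np.sin(a),0])
f=line(m,(316.1,350),.05);print([(line(m,u,z)-f)@ux for u,z in(((317,315),.102),((316.2,232),.042))],(manip.sense()['ee_pos']-f)@ux)
print(manip.close_job());print(manip.sense()['ee_pos'])"
```

```text
[np.float64(2.3183058242324302e-05), np.float64(5.6380773198216227e-05)] 0.0005515120617732655
the job is handed in; nothing more can be done
None
the job is handed in; nothing more can be done
```

The sash is fully down on the sill, and the gripper is holding the gate knob level with the brass pointer. I handed the job in at about 10.6 s of the 45 s allowed.

- **Sash:** I pushed it down by its handle with closed fingers at about 4 N. At a fingertip height of 0.205 m, which is the handle's top with the sash shut, the push rose to 18 N. The later top view shows it still down.
- **Gate:** I gripped the knob at 50 N and pulled it out about 50 mm. The last wrist picture puts the knob's centre within 0.1 mm of the pointer and the fingertips within 0.6 mm. An earlier estimate of the pointer agrees to about 0.5 mm. The hold was steady over the last readings, against a spring pull of about 9 N.

Some things went wrong or disagreed along the way:
- **Refused moves:** Two calls without "yaw" were refused, and nothing moved.
- **Sash height:** My first estimate of the raised sash, 88 mm, disagreed with the close-up fit, about 62 mm. I found the handle by touch instead.
- **Upward pull:** While pulling the gate the gripper was briefly lifting the knob with up to 38 N. I lowered the tool to relieve it, and the slide crept back about 3 mm. I then pulled out that distance again and re-checked.

The tub, blanks and comb were not touched as far as I could tell, but I did not measure them again at the end.

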